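Switch on the class mixer with its key

ROBOT

A 6-joint arm with a two-finger parallel gripper is mounted at the origin on a cart in front of the work surface, level with it; the furniture and walls round the work are solid. World frame = base frame: x ahead of the robot, y to its left, z up, the work surface at z = 0. Lengths are in m, angles in rad, forces in N, time in s.
With the tool pointing down it reaches from about 0.325 to 0.9 m from the base axis. Payload 6.1 kg.
Tool frame: the origin (TCP) lies at the very end of the fingers, on their centre line; the grasp point (between the pads) lies 19 mm behind it (bot.pinch_z is the distance from the TCP to the grasp point, in m); z points along the fingers, y is the line along which they close (so a half turn about z gives the same grasp; the last joint's range is limited). The gripper opens to 87 mm and grips with 3 to 60 N. Pads are 19 mm wide; open, the fingers measure 117 mm over their backs; the gripper's body (75 mm by 190 mm) begins 51 mm behind the grasp point.
Start: joints at [1.003, 0.22, 1.526, -0, 1.395, -0.126], TCP at [0.267, 0.565, 0.223] pointing down, gripper open.
Joint ranges: [-2.98, 2.98], [-0.91, 2.08], [0.09, 2.57], [-1.24, 4.39], [0.2, 2.65], [-2.68, 2.68]. Speed limits (rad/s): [2.57, 2.57, 3.01, 3.14, 3.14, 3.14].

INTERFACE

Orientations are given as a rotation vector (axis times angle).
In Python, from rig import get_obs, capture, bot gives the robot as it stands.
- The arm moves only by the tool arm_command, never from a script. Its argument "rows" is a list that holds one entry, the list of rows, each a list of 7 numbers: the shift along the tool's x, y, z each as a share of 0.12 m, from -1 to 1, then the turn, a rotation vector about the tool's x, y, z each as a share of 2 rad, from -1 to 1, then the opening, from 0 (shut) to 1 (fully open). In form: [[[x, y, z, ax, ay, az, gripper], ...]]. A call has 1 to 12 rows; each row is the pose to reach, as a shift and turn from the pose commanded when the call began, along the tool's axes at that moment; what a row does not reach only later rows make up. A row lasts 1/10 s, in which the tool goes at most 50 mm and 8.59 degrees, less where a joint would pass 70% of its speed; a pose out of reach is approached as far as the arm can. A call with a number of a shift or a turn outside -1 to 1 is refused whole. A call with a gripper value outside its range is refused whole. The fingers move at their own pace and stop on an object; "squeeze" is the grip in N (left out, the last holds). Time passes only in rows, so rows that repeat a pose let the fingers close. It gives the time, the measured TCP pose, the force, the opening and the grip force at its end, in the units of the state.
- get_obs(): the state, without advancing time (a new reading comes with each control period).
- capture(name): name is "scene" or "top" or "wrist"; returns a dict with "color" (384x512x3 uint8, red, green, blue), "intrinsics" (3x3 intrinsics, pixels), "k1" (the pictures are not rectified: a ray, as slopes to the right and down, at radius r is drawn at 1 + k1 r^2 times it, then the intrinsics apply), "world_to_cam" (4x4, takes a point from world to camera coordinates). Camera axes: x right, y down, z forward; pixel columns grow to the right and rows downward; lengths in m; the calibration is good to about 2 mm. A picture is of the moment at which its call begins. There is no depth.
- bot.close_job(): hands the job in; it is judged then, once.
The state is a dict: "clock": time; "joint_positions": joint angles; "dq": joint speeds; "tau": joint torques, N m; "tcp_pos": TCP position; "ee_rot": TCP orientation; "wrist_force": force on the tool from outside, world axes, zero at the start; "wrist_torque": the same for the moment, N m; "grip_width": finger opening in m; "finger_force": force on a finger pad.
Only numpy, scipy, OpenCV 4.12 (cv2) and the standard library are available. Lean on these libraries where they do the work, as an engineer would, in place of code of your own. Each camera call takes 0.05 s, during which the arm holds its last target. There are 200 camera calls.

TASK

Take the key from its wooden rest, tip it upright and stand it fully home in the square socket of the key switch, and let go of it there before you turn anything. Then take the standing key again and turn it clockwise (seen from above) a quarter turn, as far as it goes, so that the pointer goes from the dot to the bar; leave the key upright in the switch and let go. Leave the wooden spoon, the scraper and the timer where they are.

Things in the scene. Friction and masses are not known exactly. Their poses are not given: they have to be found in the camera images.
- key: Key, 116 mm long: square steel shank 14 x 14 x 70 mm (last 6 mm 10 x 10), in line with a flat black grip 46 long, 36 wide, 12 mm thick. Origin on the axis at the shoulder between them; x to the tip (+70 mm; grip at x -46 to 0), y across the grip's thickness, z along its width. Starts in the rest's trough, tip 22 deg below level, grip on edge (y level) and free, its centre 79 mm above the table.
- key_tip (a point): Centre of the tip of the key's shank.
- key_rest: Fixed wooden rest: foot 90 x 70 x 12 mm, on it a trough open above, 60 mm long, 31 mm wide outside, 19 inside, that slopes 22 deg down to +x where a low stop meets the key's tip; its walls reach 78 mm above the table at most. Origin: centre of underside. The key lies along it, tip to +x, axis 55 mm above the table at the origin, shoulder at x = -37 mm, grip free from there to x = -80 mm.
- switch_box: Fixed grey key switch box, 120 x 100 x 50 mm on a foot plate 134 x 114 x 8 mm, cable gland on its +x side; a fixed steel collar, 58 mm across, stands on it to 58 mm above the table, the brass barrel inside. Origin: centre of underside. Beside the collar a black dot (off) at +x, a black bar (on) at -y.
- barrel_mouth (a point): Centre of the mouth of the square socket in the top of the brass barrel (44 mm across), 57 mm above the table. z up; x, y parallel to the socket's sides, turning with the barrel; x points at its pointer. Socket 16.5 x 16.5 mm, 46 mm deep, 2.5 mm chamfer; the key fits in any of four directions with about 0.2 rad of play.
- barrel (a joint): Angle of the barrel in rad: 0 = pointer at the dot (off), growing clockwise seen from above to a stop at 1.57 = pointer at the bar (on). It starts between 0 and 0.25 and stays where it is left.
- spoon: Wooden spoon, 297 x 50 x 16 mm, lying in the middle of the table along x; origin: centre of its underside. Bystander.
- scraper: Small orange plastic scraper, 34 x 60 x 10 mm, near the robot; origin: centre of its underside. Bystander.
- timer: Kitchen timer, round, 66 mm wide and 46 mm high, behind the spoon; origin: centre of its underside. Bystander.

How it is judged:
On the way, in this order (a step that is already met when the one before it is completed fails the run):
1. the key stands upright, fully home in the socket (tip at least 30 mm deep), let go by the gripper, with the barrel still turned less than 0.6 rad (z of key_tip in the frame of barrel_mouth below -0.03 m and horizontal distance between key_tip and barrel_mouth below 0.006 m and angle between the x axis of key and the z axis of barrel_mouth, either way round below 0.14 rad and contact force between the fingers and key below 0.05 N and value of joint barrel below 0.6 rad), for 0.3 s.
2. the barrel is turned clockwise past 1.3 rad with the key home in it (z of key_tip in the frame of barrel_mouth below -0.03 m and horizontal distance between key_tip and barrel_mouth below 0.006 m and angle between the x axis of key and the z axis of barrel_mouth, either way round below 0.14 rad and value of joint barrel above 1.3 rad), for 0.1 s.
At the end, for the whole second after the job is handed in: The barrel is turned past 1.3 rad (stop at 1.57); the key stands in it, tip at least 30 mm below the socket's mouth and within 6 mm of its axis, leaning less than 0.14 rad, at rest and released (all of step 2 and contact force between the fingers and key below 0.05 N and linear speed of key below 0.02 m/s); the robot touches nothing.
It fails at once if the spoon is moved more than 40 mm (distance of spoon from where it was at the start of the episode above 0.04 m).
It fails at once if the scraper is moved more than 40 mm (distance of scraper from where it was at the start of the episode above 0.04 m).
It fails at once if the timer is moved more than 40 mm (distance of timer from where it was at the start of the episode above 0.04 m).
It also fails if it takes over 64 s, if anything falls off the work surface, if the arm or the gripper's body presses on something with over 40 N, if the wrist force passes 120 N, or if a joint passes its speed limit or range.

## Working session

There is one attempt and no reset: what is moved stays moved. The work goes in short steps, Python scripts to look and compute and a tool call to move; the robot and the scene stay as the last step left them, time stands still between calls to the robot, and variables do not carry over. Pictures are saved under pics/ and viewed, at most 10 in all, crops included, and the job is handed in when it is done.

Besides the shell and the picture viewer there is one more tool, called after "Emit:" by a JSON object that holds its "op" and its "data". arm_command: Moves the arm, as the interface text tells. Its arguments: {"type":"object","properties":{"rows":{"type":"array","items":{"type":"array","items":{"type":"array","items":{"type":"number"}}}},"squeeze":{"type":"number"}},"required":["rows"]}

```bash
mkdir -p pics
cat > h.py <<'E'
import numpy as np, cv2, pickle
from scipy.spatial.transform import Rotation as R
from rig import get_obs, capture, bot
def snap(n,f):
    c=capture(n); cv2.imwrite(f'pics/{f}.png',c['color'][:,:,::-1]); pickle.dump(c,open(f'pics/{f}.pkl','wb')); return c
def ld(f): return pickle.load(open(f'pics/{f}.pkl','rb'))
def ray(c,p):
    K=np.array(c['intrinsics']); D=np.array([c['k1'],0,0,0,0.])
    u=cv2.undistortPoints(np.array([[p]],float),K,D)[0,0]
    T=np.array(c['world_to_cam']); d=T[:3,:3].T@np.r_[u,1]; return -T[:3,:3].T@T[:3,3], d/np.linalg.norm(d)
def tri(obs):
    A=0;b=0;L=[]
    for c,p in obs:
        o,d=ray(c,p);M=np.eye(3)-np.outer(d,d);A=A+M;b=b+M@o;L.append((o,M))
    X=np.linalg.solve(A,b); return X,[round(1e3*np.linalg.norm(M@(X-o)),1) for o,M in L]
def atz(c,p,z):
    o,d=ray(c,p); return o+d*(z-o[2])/d[2]
def proj(c,X):
    T=np.array(c['world_to_cam']);K=np.array(c['intrinsics']);D=np.array([c['k1'],0,0,0,0.])
    return cv2.projectPoints(np.array(X,float).reshape(-1,1,3),cv2.Rodrigues(T[:3,:3])[0],T[:3,3],K,D)[0][:,0]
E
python3 - <<'E'
from h import *
a=snap('scene','s0');b=snap('top','t0');w=snap('wrist','w0')
o=get_obs();print(o['tcp_pos'],o['ee_rot'],bot.pinch_z)
for c in(a,b,w):
    T=np.array(c['world_to_cam']);print(-T[:3,:3].T@T[:3,3],np.array(c['intrinsics'])[0],c['k1'])
for n in ('s0','t0'):
    im=cv2.imread(f'pics/{n}.png');cv2.imwrite(f'pics/{n}b.png',cv2.resize(im,(800,600),interpolation=cv2.INTER_CUBIC))
E
```

```text
[0.26697003 0.56457978 0.22168406] [-6.88336349e-01 -3.06473742e+00  2.22818979e-03] 0.0187
[ 0.12879177 -0.38145213  0.67831713] [361.31994785   0.         257.36337242] 0.03187237247787108
[ 0.51066511 -0.00390741  0.94542852] [401.26682922   0.         257.91646427] -0.052200193400871016
[0.20029864 0.59678691 0.38401803] [328.72203298   0.         254.36694956] -0.04042163263722575
```

View pics/s0b.png

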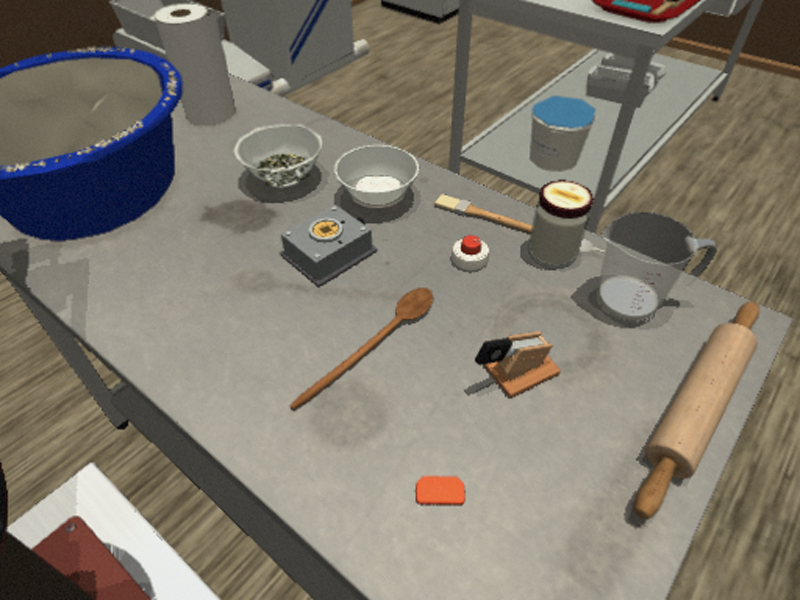

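View pics/t0b.png

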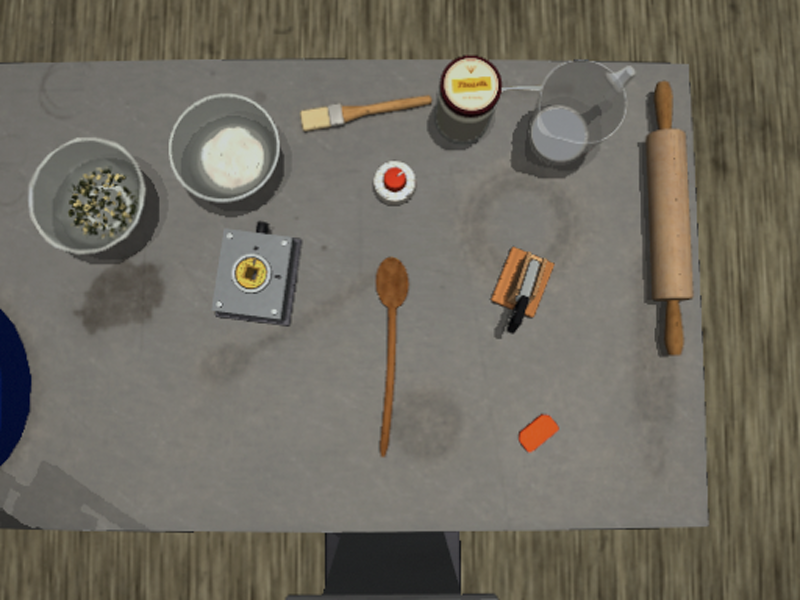

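The scene picture shows the rest at about (520,360) and the switch at (328,245) in the 800-wide view. In the top picture they are at (525,285) and (252,272). Next I'll zoom on both.

Run:
```python
from h import *
s=cv2.imread('pics/s0.png');t=cv2.imread('pics/t0.png')
def cr(i,x,y,w,h,f): return cv2.resize(i[y:y+h,x:x+w],None,fx=f,fy=f,interpolation=cv2.INTER_CUBIC)
# each crop 66x50 at 6x -> 396x300
a=cr(s,298,206,66,50,6);b=cr(t,306,155,66,60,5)
c=cr(s,176,128,66,50,6);d=cr(t,130,138,66,75,4)
M=np.zeros((600,800,3),np.uint8)
for m,x,y in((a,0,0),(b,400,0),(c,0,300),(d,400,300)): M[y:y+m.shape[0],x:x+m.shape[1]]=m
cv2.imwrite('pics/crop.png',M)
```

```text
(no output)
```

View pics/crop.png

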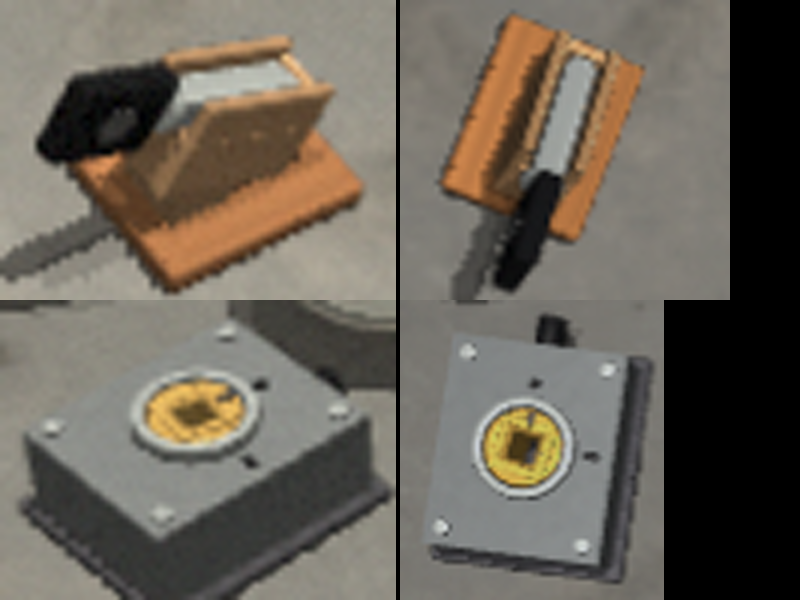

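The crop shows the key lying in the trough with its grip toward the robot, and the pointer near the dot. In the top crop the collar centre is at (523,448), the dot at (535,383) and the bar at (592,457). Next I'll fit the poses.

```bash
cat > fit.py <<'E'
from h import *
from scipy.optimize import least_squares
s=ld('s0');t=ld('t0')
A=lambda u,v:((u+.5)/6-.5+298,(v+.5)/6-.5+206)
B=lambda u,v:((u-400+.5)/5-.5+306,(v+.5)/5-.5+155)
C=lambda u,v:((u+.5)/6-.5+176,(v-300+.5)/6-.5+128)
D=lambda u,v:((u-400+.5)/4-.5+130,(v-300+.5)/4-.5+138)
for n,p,q in(('collar',C(196,413),D(523,448)),('dot',C(261,384),D(535,383)),('bar',C(250,462),D(592,457)),
 ('bolt1',C(228,333),D(608,370)),('bolt2',C(339,410),D(582,546)),('bolt3',C(162,514),D(440,527)),('bolt4',C(52,427),D(468,352)),
 ('keytip',A(288,72),B(580,57)),('gripend',A(50,142),B(507,288)),('foot',A(363,187),B(575,240)),('footfl',A(88,170),B(445,187))):
    X,r=tri([(s,p),(t,q)]);print(n,X.round(4),r)
def fit(pts,x0):
    def f(p):
        cs,sn=np.cos(p[2]),np.sin(p[2]);o=[]
        for c,px,X in pts:
            W=[p[0]+cs*X[0]-sn*X[1],p[1]+sn*X[0]+cs*X[1],X[2]]; o+=list(proj(c,W)[0]-px)
        return o
    r=least_squares(f,x0,loss='soft_l1');return r.x.round(4),np.array(r.fun).reshape(-1,2).round(1).tolist()
h=.012
print('rest',fit([(t,B(515,15),(.045,.035,h)),(t,B(643,68),(.045,-.035,h)),(t,B(575,240),(-.045,-.035,h)),(t,B(445,187),(-.045,.035,h)),
  (s,A(363,187),(.045,-.035,h)),(s,A(172,290),(-.045,-.035,0))],[.5,-.15,-.3]))
print('box',fit([(t,D(455,335),(.06,.05,.05)),(t,D(627,352),(.06,-.05,.05)),(t,D(605,567),(-.06,-.05,.05)),(t,D(430,545),(-.06,.05,.05)),
  (t,D(523,448),(0,0,.058)),(s,C(196,413),(0,0,.058)),(s,C(28,432),(-.06,.05,.05)),(s,C(160,540),(-.06,-.05,.05)),(s,C(370,418),(.06,-.05,.05)),(s,C(228,318),(.06,.05,.05))],[.5,.2,0]))
pc=atz(t,D(523,448),.057);pp=atz(t,D(530,420),.057);print('pointer',pc,np.arctan2(*(pp-pc)[1::-1]))
print([x for x in dir(bot) if x[0]!='_'])
E
python3 fit.py
```

```text
collar [0.6295 0.1995 0.0548] [np.float64(1.3), np.float64(1.3)]
dot [0.6667 0.1947 0.0504] [np.float64(1.0), np.float64(1.0)]
bar [0.6248 0.1621 0.0494] [np.float64(1.0), np.float64(1.0)]
bolt1 [0.646  0.1571 0.1132] [np.float64(21.1), np.float64(21.1)]
bolt2 [0.5923 0.124  0.1229] [np.float64(37.6), np.float64(37.6)]
bolt3 [ 0.6075  0.2456 -0.0146] [np.float64(26.2), np.float64(26.2)]
bolt4 [ 0.6593  0.2729 -0.0018] [np.float64(43.0), np.float64(43.0)]
keytip [ 0.6494 -0.2087  0.0475] [np.float64(0.9), np.float64(0.9)]
gripend [ 0.544  -0.1683  0.0789] [np.float64(1.9), np.float64(1.9)]
foot [ 0.5824 -0.2315  0.0659] [np.float64(35.6), np.float64(35.6)]
footfl [ 0.5968 -0.1567 -0.0026] [np.float64(4.4), np.float64(4.4)]
rest (array([ 0.6214, -0.1991, -0.3946]), [[-0.6, -0.9], [1.2, -0.2], [1.0, 0.5], [-0.6, -0.3], [0.1, -0.5], [-1.4, 1.4]])
box (array([ 0.6288,  0.1979, -0.1088]), [[0.2, -0.1], [0.9, 0.3], [-0.1, -0.7], [-0.6, 0.0], [0.8, -0.3], [-0.4, -0.5], [-1.4, 0.3], [0.2, 0.3], [-0.1, -0.7], [-0.3, -0.0]])
pointer [0.62823746 0.19999409 0.057     ] -0.22603781885046975
['MotionError', 'close_job', 'pinch_z']
```

Pixels give the box origin at (0.629, 0.199) with yaw -0.11, and the barrel pointing at about -0.23. The rest is at (0.621, -0.199) with yaw about -0.385. The triangulated heights (collar 55 mm, grip 79 mm) agree with the text. First I'll move over to the rest.

Emit:
{"op": "arm_command", "data": {"rows": [[[-0.86,-0.91,-0.05,0,0,0,1],[-0.86,-0.91,-0.05,0,0,0,1],[-0.86,-0.91,-0.05,0,0,0,1],[-0.86,-0.91,-0.05,0,0,0,1]]]}}

```text
clock: 0.55
tcp_pos: [0.3151, 0.4176, 0.228]
ee_rot: [0.694, 3.063, -0.004]
wrist_force: [-0.0, 0.9, 0.2]
grip_width: 0.0869
finger_force: 0.0
```

Emit:
{"op": "arm_command", "data": {"rows": [[[-0.86,-0.91,-0.05,0,0,0,1],[-0.86,-0.91,-0.05,0,0,0,1],[-0.86,-0.91,-0.05,0,0,0,1],[-0.86,-0.91,-0.05,0,0,0,1]]]}}

```text
clock: 0.95
tcp_pos: [0.3622, 0.2752, 0.2347]
ee_rot: [0.697, 3.062, -0.002]
wrist_force: [0.1, 0.7, -0.4]
grip_width: 0.087
finger_force: 0.0
```

Emit:
{"op": "arm_command", "data": {"rows": [[[-0.86,-0.91,-0.05,0,0,0,1],[-0.86,-0.91,-0.05,0,0,0,1],[-0.86,-0.91,-0.05,0,0,0,1],[-0.86,-0.91,-0.05,0,0,0,1]]]}}

```text
clock: 1.35
tcp_pos: [0.4089, 0.1323, 0.2409]
ee_rot: [0.698, 3.061, -0.002]
wrist_force: [-0.5, 0.9, 0.3]
grip_width: 0.0872
finger_force: 0.0
```

Emit:
{"op": "arm_command", "data": {"rows": [[[-0.86,-0.91,-0.05,0,0,0,1],[-0.86,-0.91,-0.05,0,0,0,1],[-0.86,-0.91,-0.05,0,0,0,1],[-0.86,-0.91,-0.05,0,0,0,1]]]}}

```text
clock: 1.75
tcp_pos: [0.4553, -0.0099, 0.2468]
ee_rot: [0.696, 3.062, -0.002]
wrist_force: [-0.3, 1.1, -0.2]
grip_width: 0.087
finger_force: 0.0
```

Emit:
{"op": "arm_command", "data": {"rows": [[[-0.86,-0.91,-0.05,0,0,0,1],[-0.86,-0.91,-0.05,0,0,0,1],[-0.86,-0.91,-0.05,0,0,0,1],[-0.86,-0.91,-0.05,0,0,0,1],[-0.86,-0.91,-0.05,0,0,0,1]]]}}

```text
clock: 2.25
tcp_pos: [0.5006, -0.148, 0.2518]
ee_rot: [-0.689, -3.063, -0.002]
wrist_force: [0.1, -0.6, 0.4]
grip_width: 0.0872
finger_force: 0.0
```

```bash
cat >> h.py <<'E'
def tgt(heading,tilt):
    # tool -x heads 'heading'; tilt>0: z leans forward
    c,s=np.cos(heading),np.sin(heading)
    R0=np.array([[-c,-s,0],[-s,c,0],[0,0,-1.]])  # columns x,y,z filled below
    R0=np.column_stack([[-c,-s,0],[-s,c,0],[0,0,-1.]])
    return R.from_matrix(R0)*R.from_euler('y',-tilt)
def delta(pinch,Rt,back=0.):
    o=get_obs();Rc=R.from_rotvec(o['ee_rot']);p=np.array(pinch)+(bot.pinch_z-back)*Rt.as_matrix()[:,2]
    print('shift',(Rc.inv().apply(p-o['tcp_pos'])/.12).round(3),'turn',((Rc.inv()*Rt).as_rotvec()/2).round(3),'tcp tgt',p.round(4))
E
python3 - <<'E'
from h import *
w=snap('wrist','w1');im=cv2.imread('pics/w1.png')
g=[.5674,-.1772,.0786]; print(proj(w,[g,[.6214,-.1991,.055]]))
cv2.imwrite('pics/w1b.png',cv2.resize(im,(800,600),interpolation=cv2.INTER_CUBIC))
print(np.linalg.det(tgt(0,0).as_matrix()),get_obs()['joint_positions'])
T=tgt(-.385,np.radians(45));delta(g,T,.09)
E
```

```text
[[255.44858611 238.32742931]
 [257.99747561 274.49773709]]
1.0 [-4.38210241e-01 -4.62611395e-02  1.75588037e+00  1.08996691e-03
  1.43369475e+00 -1.56805873e+00]
shift [-0.194 -0.012  1.024] turn [-0.01  -0.393 -0.027] tcp tgt [ 0.5207 -0.1583  0.129 ]
```

View pics/w1b.png

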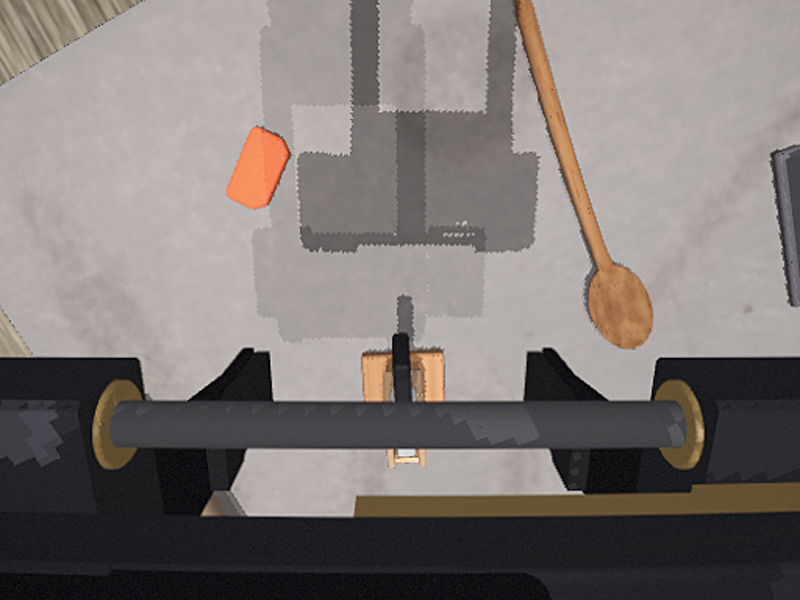

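The wrist picture shows the key's grip at about (401,370) in the 800-wide view. The prediction was (399,372), so the pose is confirmed. Next is the pre-grasp tilt.

Emit:
{"op": "arm_command", "data": {"rows": [[[-0.1,0,0.4,0,-0.2,-0.01,1],[-0.15,0,0.7,-0.01,-0.3,-0.02,1],[-0.19,-0.01,1,-0.01,-0.393,-0.027,1],[-0.19,-0.01,1,-0.01,-0.393,-0.027,1],[-0.19,-0.01,1,-0.01,-0.393,-0.027,1],[-0.19,-0.01,1,-0.01,-0.393,-0.027,1],[-0.19,-0.01,1,-0.01,-0.393,-0.027,1],[-0.19,-0.01,1,-0.01,-0.393,-0.027,1]]]}}

```text
clock: 3.1
tcp_pos: [0.5207, -0.1584, 0.133]
ee_rot: [0.45, 2.321, -0.188]
wrist_force: [0.6, -0.6, 1.5]
grip_width: 0.0873
finger_force: 0.0
```

Run:
```python
from h import *
w=snap('wrist','w2');im=cv2.imread('pics/w2.png')
h=-.385;O=np.array([.6214,-.1991,0]);f=np.array([np.cos(h),np.sin(h),0]);z=np.array([0,0,1.])
ax=lambda x:O+f*x+z*(.055-x*np.tan(np.radians(22)))
for x in(-.080,-.058,-.037,.028):
    q=tuple(int(v) for v in proj(w,ax(x))[0]);print(x,q);cv2.circle(im,q,2,(0,255,0),-1)
cv2.imwrite('pics/w2b.png',cv2.resize(im,(800,600),interpolation=cv2.INTER_CUBIC))
delta([.5674,-.1772,.0786],tgt(h,np.radians(45)));print(get_obs()['joint_positions'])
```

```text
-0.08 (253, 193)
-0.058 (253, 197)
-0.037 (253, 200)
0.028 (253, 207)
shift [0.04  0.005 0.773] turn [-0.     0.001  0.001] tcp tgt [ 0.5797 -0.1822  0.0654]
[-0.48642215 -0.38993123  2.47628456  0.26129805  0.27979305 -1.89583666]
```

View pics/w2b.png

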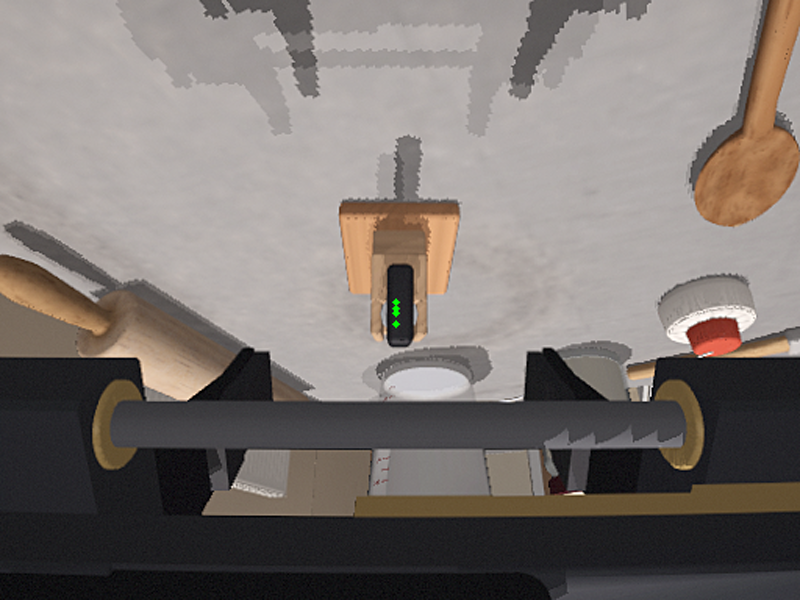

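The wrist picture shows the grip on its axis, centred about 4 px right of the overlay, which is roughly 1.5 mm toward tool +y. Now I'll approach and grip.

Emit:
{"op": "arm_command", "data": {"rows": [[[0.02,0.015,0.3,0,0,0,1],[0.04,0.015,0.6,0,0,0,1],[0.04,0.015,0.77,0,0,0,1],[0.04,0.015,0.77,0,0,0,1],[0.04,0.015,0.77,0,0,0,1],[0.04,0.015,0.77,0,0,0,0],[0.04,0.015,0.77,0,0,0,0],[0.04,0.015,0.77,0,0,0,0],[0.04,0.015,0.77,0,0,0,0],[0.04,0.015,0.77,0,0,0,0]]], "squeeze": 15}}

```text
clock: 4.15
tcp_pos: [0.5672, -0.196, 0.0838]
ee_rot: [0.435, 2.344, -0.137]
wrist_force: [0.1, -0.0, -1.2]
grip_width: 0.0549
finger_force: 0.0
```

Emit:
{"op": "arm_command", "data": {"rows": [[[0,0,0,0,0,0,0],[0,0,0,0,0,0,0],[0,0,0,0,0,0,0],[0,0,0,0,0,0,0]]], "squeeze": 40}}

```text
clock: 4.55
tcp_pos: [0.5688, -0.191, 0.0837]
ee_rot: [0.43, 2.348, -0.123]
wrist_force: [22.1, 29.0, 2.5]
grip_width: 0.0231
finger_force: 16.9
```

Run:
```python
from h import *
o=get_obs();print(o['wrist_force'],o['wrist_torque'],o['joint_positions']);delta([.5674,-.1772,.0786],tgt(-.385,np.radians(45)))
```

```text
[22.07444164 28.99730304  2.51223953] [ 3.72857662 -2.73797693  4.07958151] [-0.54994781 -0.08129817  2.34173411  0.87906443  0.21321196 -2.56249711]
shift [0.063 0.095 0.155] turn [ 0.026 -0.014  0.001] tcp tgt [ 0.5797 -0.1822  0.0654]
```

The arm ran into wrist joint 5's limit, so this tilt is too steep and the grasp is off. I'll open, back off and use a smaller tilt.

Emit:
{"op": "arm_command", "data": {"rows": [[[0,0,0,0,0,0,1],[0,0,0,0,0,0,1],[0,0,0,0,0,0,1],[0,0,0,0,0,0,1],[0,0,-0.3,0,0,0,1],[0,0,-0.6,0,0,0,1],[0,0,-0.8,0,0,0,1],[0,0,-0.8,0,0,0,1],[0,0,-0.8,0,0,0,1]]]}}

```text
clock: 5.45
tcp_pos: [0.5048, -0.1756, 0.1538]
ee_rot: [0.436, 2.342, -0.138]
wrist_force: [-0.9, -0.1, -0.8]
grip_width: 0.0838
finger_force: 0.0
```

Run:
```python
from h import *
o=get_obs();print(o['wrist_force'],o['joint_positions'],o['grip_width']);delta([.5674,-.1772,.0786],tgt(-.385,np.radians(25)),.09)
```

```text
[-0.88061074 -0.12939562 -0.80887124] [-0.60650209 -0.47851787  2.47754656  0.46084159  0.43941512 -2.15680352] 0.08382288341316514
shift [-0.111  0.175  0.235] turn [0.019 0.163 0.004] tcp tgt [ 0.5395 -0.1659  0.1432]
```

Emit:
{"op": "arm_command", "data": {"rows": [[[-0.11,0.17,0.1,0.02,0.163,0,1],[-0.11,0.17,0.23,0.02,0.163,0,1],[-0.11,0.17,0.23,0.02,0.163,0,1],[-0.11,0.17,0.23,0.02,0.163,0,1],[-0.11,0.17,0.23,0.02,0.163,0,1],[-0.11,0.17,0.23,0.02,0.163,0,1]]]}}

```text
clock: 6.05
tcp_pos: [0.5371, -0.1647, 0.1405]
ee_rot: [0.51, 2.667, -0.118]
wrist_force: [0.6, -0.1, -0.3]
grip_width: 0.087
finger_force: 0.0
```

Run:
```python
from h import *
w=snap('wrist','w3');im=cv2.imread('pics/w3.png')
h=-.385;O=np.array([.6214,-.1991,0]);f=np.array([np.cos(h),np.sin(h),0]);z=np.array([0,0,1.])
ax=lambda x:O+f*x+z*(.055-x*np.tan(np.radians(22)))
for x in(-.080,-.058,-.037,.028):
    q=tuple(int(v) for v in proj(w,ax(x))[0]);print(x,q);cv2.circle(im,q,1,(0,255,0),-1)
t=capture('top')['color'][:,:,::-1];a=cv2.resize(im[100:260,180:330],None,fx=2.6,fy=2.6,interpolation=cv2.INTER_CUBIC);b=cv2.resize(t[140:220,290:370],None,fx=4.8,fy=5.2)
cv2.imwrite('pics/w3b.png',np.hstack([a,b]))
delta([.5674,-.1772,.0786],tgt(h,np.radians(25)));print(get_obs()['joint_positions'])
```

```text
-0.08 (253, 193)
-0.058 (253, 208)
-0.037 (253, 219)
0.028 (253, 246)
shift [-0.026  0.003  0.746] turn [-0.001 -0.001  0.004] tcp tgt [ 0.5747 -0.1802  0.0617]
[-0.4556289  -0.1744546   2.15026605  0.0413844   0.73311924 -1.67270795]
```

View pics/w3b.png

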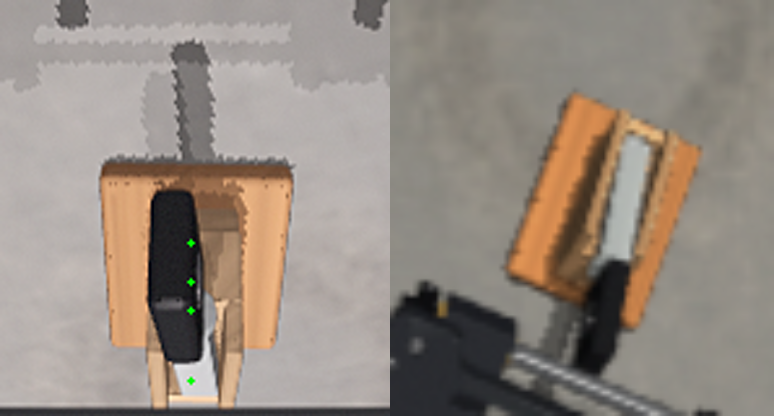

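The left half (wrist) shows the grip pushed about 3.5 mm to tool -y and yawed slightly, with the key still in the trough. The right half (top) confirms it. Before regrasping I'll check how far it moved along the trough.

Run:
```python
from h import *
from scipy.optimize import least_squares
w=ld('w3')
def key(p,q):  # p: rest-frame x,y of shoulder offset, heading,roll ; q key point
    a=np.radians(22);h=p[2]
    X=np.array([np.cos(h)*np.cos(a),np.sin(h)*np.cos(a),-np.sin(a)]);Y=np.array([-np.sin(h),np.cos(h),0]);Z=np.cross(X,Y)
    Y,Z=Y*np.cos(p[3])+Z*np.sin(p[3]),Z*np.cos(p[3])-Y*np.sin(p[3])
    c,s=np.cos(-.385),np.sin(-.385);x=-.037+p[0]
    S=np.array([.6214+c*x-s*p[1],-.1991+s*x+c*p[1],.055+.037*np.tan(a)])
    return S+X*q[0]+Y*q[1]+Z*q[2]
P=lambda u,v:np.array([(u+.5)/2.6-.5+180,(v+.5)/2.6-.5+100])
# grip upper edge corners & shank end
obs=[(P(153,193),(-.046,.006,.018)),(P(195,193),(-.046,-.006,.018)),(P(164,360),(0,.006,.018)),(P(202,360),(0,-.006,.018)),(P(198,398),(.062,0,.007))]
# image right = tool +y ; key y=+left (world) = image right
obs=[(o,(q[0],-q[1],q[2])) for o,q in obs]
f=lambda p:np.concatenate([proj(w,key(p,q))[0]-o for o,q in obs]+[[p[3]*20]])
r=least_squares(f,[0,0,-.3,0]);print(r.x.round(4),r.fun.round(1));g=key(r.x,(-.023,0,0));print(g)
delta(g,tgt(r.x[2],np.radians(25)))
```

```text
[-0.0223 -0.0016 -0.3355  0.037 ] [ -1.5  18.3   1.8  18.3  -0.3 -17.2   1.3 -17.1  -1.5 -17.1   0.7]
[ 0.5456836  -0.17123714  0.07856492]
shift [ 0.144 -0.015  0.668] turn [-0.011 -0.001 -0.019] tcp tgt [ 0.5531 -0.1738  0.0616]
```

```bash
cat > k.py <<'E'
from h import *
from scipy.optimize import least_squares
w=ld('w3')
def key(p,q):
    a=p[4];h=p[2]
    X=np.array([np.cos(h)*np.cos(a),np.sin(h)*np.cos(a),-np.sin(a)]);Y=np.array([-np.sin(h),np.cos(h),0]);Z=np.cross(X,Y)
    Y,Z=Y*np.cos(p[3])+Z*np.sin(p[3]),Z*np.cos(p[3])-Y*np.sin(p[3])
    c,s=np.cos(-.385),np.sin(-.385);x=-.037+p[0]
    S=np.array([.6214+c*x-s*p[1],-.1991+s*x+c*p[1],.055+.037*np.tan(a)+p[0]*-np.tan(a)])
    return S+X*q[0]+Y*q[1]+Z*q[2]
P=lambda u,v:np.array([(u+.5)/2.6-.5+180,(v+.5)/2.6-.5+100])
obs=[(P(153,193),(-.046,-.006,-.018)),(P(193,193),(-.046,.006,-.018)),(P(149,302),(-.046,-.006,.018)),(P(200,302),(-.046,.006,.018)),(P(164,360),(0,-.006,.018)),(P(202,360),(0,.006,.018)),(P(199,398),(.066,0,.007))]
f=lambda p:np.concatenate([proj(w,key(p,q))[0]-o for o,q in obs]+[[p[3]*20,(p[4]-.384)*40]])
r=least_squares(f,[0,0,-.3,0,.384]);print(r.x.round(4),r.fun.round(1));g=key(r.x,(-.023,0,0));print(g)
delta(g,tgt(r.x[2],np.radians(25)))
E
python3 k.py
```

```text
[ 0.0023 -0.0019 -0.317   0.0071  0.3602] [-0.5 -2.4  0.7 -3.   0.3  1.2 -1.4  0.6  0.6  3.   1.1  2.6 -0.8  1.2
  0.1 -1. ]
[ 0.56807666 -0.18115107  0.07616875]
shift [-0.033 -0.021  0.772] turn [-0.015 -0.001 -0.027] tcp tgt [ 0.5756 -0.1836  0.0592]
```

Emit:
{"op": "arm_command", "data": {"rows": [[[-0.03,-0.02,0.3,-0.015,0,-0.027,1],[-0.03,-0.02,0.6,-0.015,0,-0.027,1],[-0.03,-0.02,0.755,-0.015,0,-0.027,1],[-0.03,-0.02,0.755,-0.015,0,-0.027,1],[-0.03,-0.02,0.755,-0.015,0,-0.027,1],[-0.03,-0.02,0.755,-0.015,0,-0.027,1]]], "squeeze": 10}}

```text
clock: 6.75
tcp_pos: [0.5762, -0.1837, 0.0636]
ee_rot: [0.428, 2.675, -0.097]
wrist_force: [0.1, -0.6, 1.0]
grip_width: 0.087
finger_force: 0.0
```

Run:
```python
from h import *
o=get_obs();print(o['wrist_force'],o['joint_positions'],o['grip_width']);delta([.568,-.181,.0775],tgt(-.317,np.radians(25)))
```

```text
[ 0.1322192  -0.56157264  0.97283465] [-0.47674521  0.06493143  2.0944749   0.12579043  0.55388325 -1.82285738] 0.08697200938646725
shift [ 0.016 -0.     0.021] turn [-0.001  0.    -0.   ] tcp tgt [ 0.5755 -0.1835  0.0606]
```

Emit:
{"op": "arm_command", "data": {"rows": [[[0.015,0,0.02,0,0,0,0],[0.015,0,0.02,0,0,0,0],[0.015,0,0.02,0,0,0,0],[0.015,0,0.02,0,0,0,0],[0.015,0,0.02,0,0,0,0],[0.015,0,0.02,0,0,0,0],[0.015,0,0.02,0,0,0,0],[0.015,0,0.02,0,0,0,0],[0.015,0,0.02,0,0,0,0],[0.015,0,0.02,0,0,0,0],[0.015,0,0.02,0,0,0,0],[0.015,0,0.02,0,0,0,0]]], "squeeze": 10}}

```text
clock: 7.95
tcp_pos: [0.5752, -0.1832, 0.059]
ee_rot: [0.428, 2.678, -0.096]
wrist_force: [0.0, 0.2, -0.3]
grip_width: 0.0118
finger_force: 10.0
```

Emit:
{"op": "arm_command", "data": {"rows": [[[0,0,0,0,0,0,0],[0,0,0,0,0,0,0],[0,0,0,0,0,0,0]]], "squeeze": 45}}

```text
clock: 8.25
tcp_pos: [0.5752, -0.1832, 0.059]
ee_rot: [0.428, 2.678, -0.096]
wrist_force: [0.2, 1.0, -0.6]
grip_width: 0.0116
finger_force: 45.0
```

Gripped at 11.8 mm with no side force. Now I'll lift, then pitch the tip down.

Emit:
{"op": "arm_command", "data": {"rows": [[[-0.14,0,-0.3,0,0,0,0],[-0.28,0,-0.6,0,0,0,0],[-0.42,0,-0.9,0,0,0,0],[-0.42,0,-0.9,0,0,0,0]]]}}

```text
clock: 8.65
tcp_pos: [0.5794, -0.1851, 0.1863]
ee_rot: [0.426, 2.666, -0.1]
wrist_force: [1.4, -0.4, 0.2]
grip_width: 0.0117
finger_force: 45.0
```

Emit:
{"op": "arm_command", "data": {"rows": [[[-0.16,0,-0.35,0,0,0,0],[-0.42,0,-0.9,0,0.075,0,0],[-0.42,0,-0.9,0,0.15,0,0],[-0.42,0,-0.9,0,0.22,0,0],[-0.42,0,-0.9,0,0.3,0,0],[-0.42,0,-0.9,0,0.37,0,0],[-0.42,0,-0.9,0,0.44,0,0],[-0.42,0,-0.9,0,0.52,0,0],[-0.42,0,-0.9,0,0.593,0,0],[-0.42,0,-0.9,0,0.593,0,0],[-0.42,0,-0.9,0,0.593,0,0]]]}}

```text
clock: 9.75
tcp_pos: [0.5758, -0.1832, 0.2928]
ee_rot: [-0.378, -2.36, -0.15]
wrist_force: [-0.2, -0.3, -0.6]
grip_width: 0.0121
finger_force: 45.0
```

Run:
```python
from h import *
o=get_obs();print(o['joint_positions'],o['wrist_force'],o['wrist_torque'])
s=snap('scene','s4');t=snap('top','t4')
T=R.from_rotvec(o['ee_rot']).as_matrix();g=o['tcp_pos']-bot.pinch_z*T[:,2]
print(g,T[:,1]);tip=g-[0,0,.093]
a=proj(s,[g,tip]);b=proj(t,[g,tip]);print(a,b)
def cr(n,c,w,h,f):
    i=cv2.imread(f'pics/{n}.png');x,y=int(c[0]-w/2),int(c[1]-h/2);print(n,x,y);return cv2.resize(i[y:y+h,x:x+w],None,fx=f,fy=f,interpolation=cv2.INTER_CUBIC)
cv2.imwrite('pics/c4.png',np.hstack([cr('s4',a.mean(0),100,100,4),cr('t4',b.mean(0),100,100,4)]))
```

```text
[-0.40440587  0.77872357  0.80970528 -0.08070212  2.30607835 -1.68824906] [-0.18925605 -0.28366766 -0.55680776] [-0.19860913 -0.42296787  0.01300849]
[ 0.58804118 -0.18725122  0.30641965] [ 3.12070609e-01  9.50058895e-01 -1.76543402e-04]
[[341.92910843 134.65474517]
 [333.5534845  175.07352845]] [[365.29746414 178.84261076]
 [351.16489256 184.90523557]]
s4 287 104
t4 308 131
```

View pics/c4.png

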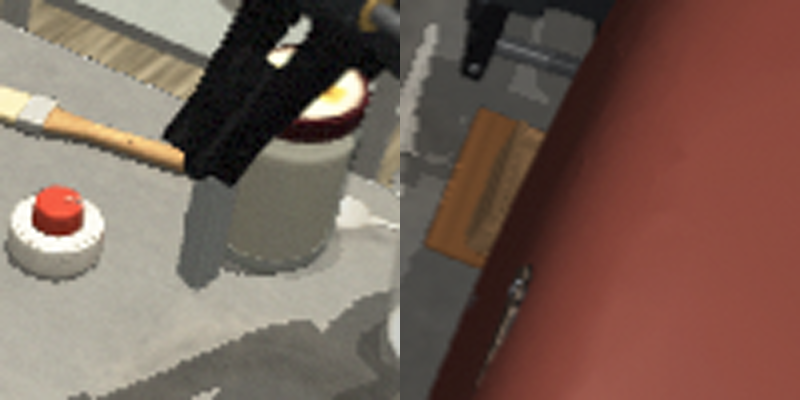

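Run:
```python
from h import *
o=get_obs();s=ld('s4')
T=R.from_rotvec(o['ee_rot']).as_matrix();g=o['tcp_pos']-bot.pinch_z*T[:,2]
f=np.array([np.cos(-.317),np.sin(-.317),0])
for d in np.arange(-.05,.2,.025):
    ax=-np.array([0,0,1])*np.cos(d)+f*np.sin(d)
    q=(proj(s,[g+ax*.026,g+ax*.093])-[287,104])*4+1.5;print(d.round(3),q.round(1).tolist(),((q[1]-q[0])[0]/(q[1]-q[0])[1]).round(3))
delta([.629,.199,.23],tgt(-.22,np.radians(-43)))
```

```text
-0.05 [[211.0, 162.2], [181.9, 279.4]] -0.249
-0.025 [[212.2, 161.7], [185.8, 277.6]] -0.228
0.0 [[213.3, 161.2], [189.6, 275.7]] -0.207
0.025 [[214.5, 160.6], [193.5, 273.7]] -0.186
0.05 [[215.7, 160.0], [197.4, 271.7]] -0.164
0.075 [[216.9, 159.4], [201.3, 269.5]] -0.141
0.1 [[218.0, 158.8], [205.2, 267.3]] -0.118
0.125 [[219.2, 158.1], [209.1, 265.0]] -0.094
0.15 [[220.4, 157.4], [213.0, 262.6]] -0.07
0.175 [[221.6, 156.7], [217.0, 260.2]] -0.045
shift [0.033 3.154 0.965] turn [ 0.033  0.002 -0.036] tcp tgt [0.6166 0.2018 0.2163]
```

Emit:
{"op": "arm_command", "data": {"rows": [[[0,0.39,0.1,0,0,0,0],[0.01,0.79,0.2,0,0,0,0],[0.01,0.79,0.2,0,0,0,0]]]}}

```text
clock: 10.15
tcp_pos: [0.5894, -0.0819, 0.2843]
ee_rot: [-0.371, -2.373, -0.148]
wrist_force: [-0.4, -0.8, -1.1]
grip_width: 0.012
finger_force: 45.0
```

Emit:
{"op": "arm_command", "data": {"rows": [[[0,0.39,0.1,0,0,0,0],[0.01,0.79,0.2,0,0,0,0],[0.01,0.79,0.2,0,0,0,0]]]}}

```text
clock: 10.45
tcp_pos: [0.6022, 0.0135, 0.2671]
ee_rot: [-0.371, -2.373, -0.148]
wrist_force: [-0.0, -0.9, -1.5]
grip_width: 0.0117
finger_force: 45.0
```

Emit:
{"op": "arm_command", "data": {"rows": [[[0,0.39,0.1,0,0,0,0],[0.01,0.79,0.2,0,0,0,0],[0.01,0.79,0.2,0,0,0,0]]]}}

```text
clock: 10.75
tcp_pos: [0.6151, 0.1088, 0.2499]
ee_rot: [-0.371, -2.372, -0.149]
wrist_force: [0.0, 0.6, -1.0]
grip_width: 0.0118
finger_force: 45.0
```

Emit:
{"op": "arm_command", "data": {"rows": [[[0,0.39,0.1,0.033,0.037,-0.036,0],[0.01,0.79,0.2,0.033,0.037,-0.036,0],[0.01,0.79,0.2,0.033,0.037,-0.036,0],[0.01,0.79,0.2,0.033,0.037,-0.036,0],[0.01,0.79,0.2,0.033,0.037,-0.036,0]]]}}

```text
clock: 11.25
tcp_pos: [0.6292, 0.1974, 0.2334]
ee_rot: [-0.254, -2.31, -0.117]
wrist_force: [-0.3, -0.3, -0.8]
grip_width: 0.012
finger_force: 45.0
```

```bash
cat > v.py <<'E'
import sys
from h import *
n=sys.argv[1]
o=get_obs();print(o['joint_positions'].round(3) if hasattr(o['joint_positions'],'round') else o['joint_positions'],o['wrist_force'],o['wrist_torque'])
s=snap('scene','s'+n);t=snap('top','t'+n)
T=R.from_rotvec(o['ee_rot']).as_matrix();g=o['tcp_pos']-bot.pinch_z*T[:,2]
h=np.arctan2(T[0,1]*-1,T[1,1]);f=np.array([np.cos(h),np.sin(h),0]);print('pinch',g,'head',h)
a=proj(s,[g-[0,0,.05]])[0];x,y=int(a[0]-50),int(a[1]-50)
b=proj(t,[[.629,.199,.08]])[0];X,Y=int(b[0]-50),int(b[1]-50)
for d in(-.05,0,.05,.1):
    ax=-np.array([0,0,1])*np.cos(d)+f*np.sin(d)
    q=(proj(s,[g+ax*.026,g+ax*.093])-[x,y])*4+1.5;print(d,q.round(1).tolist(),((q[1]-q[0])[0]/(q[1]-q[0])[1]).round(3))
print(n,x,y,X,Y)
k=lambda i,x,y:cv2.resize(cv2.imread(f'pics/{i}.png')[y:y+100,x:x+100],None,fx=4,fy=4,interpolation=cv2.INTER_CUBIC)
cv2.imwrite(f'pics/c{n}.png',np.hstack([k('s'+n,x,y),k('t'+n,X,Y)]))
E
python3 v.py 5
```

```text
[ 0.072  0.96   0.662  0.29   2.297 -1.176] [-0.30933483 -0.30933257 -0.78769994] [-0.11440829 -0.51693858 -0.003782  ]
pinch [0.64253639 0.19436961 0.24613294] head -0.2208584553297653
-0.05 [[198.9, 167.1], [206.3, 264.5]] 0.075
0 [[200.8, 166.5], [212.6, 262.0]] 0.123
0.05 [[202.6, 165.7], [218.8, 259.2]] 0.173
0.1 [[204.5, 164.8], [224.9, 256.0]] 0.224
5 156 49 108 122
```

View pics/c5.png

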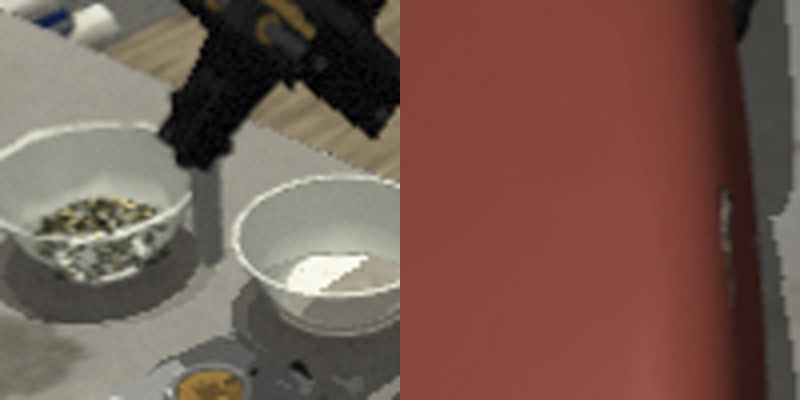

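The scene crop shows the shank from about (206,170) to (211,264), nearly plumb. The arm hides the key in the top crop. Next I'll measure the edges precisely.

Run:
```python
from h import *
i=cv2.imread('pics/s5.png')
for r in range(90,118,2): print(r,i[r,200:216].astype(int).mean(1).round().astype(int).tolist())
```

```text
90 [80, 43, 30, 31, 32, 23, 8, 11, 36, 65, 91, 122, 153, 151, 152, 152]
92 [138, 135, 128, 98, 81, 80, 79, 68, 70, 76, 92, 136, 153, 153, 151, 152]
94 [142, 137, 132, 110, 83, 82, 83, 80, 76, 81, 86, 120, 148, 148, 150, 152]
96 [142, 139, 132, 112, 81, 78, 81, 79, 83, 78, 92, 123, 152, 150, 150, 151]
98 [144, 156, 176, 145, 80, 82, 81, 79, 81, 78, 88, 124, 148, 148, 149, 149]
100 [189, 168, 114, 110, 87, 82, 83, 81, 81, 82, 91, 122, 146, 145, 150, 148]
102 [138, 116, 126, 136, 95, 83, 83, 80, 82, 80, 83, 111, 149, 149, 148, 164]
104 [113, 103, 125, 123, 93, 81, 80, 82, 82, 79, 85, 117, 147, 151, 169, 209]
106 [78, 74, 92, 123, 97, 83, 81, 81, 81, 81, 79, 99, 146, 161, 199, 197]
108 [70, 72, 71, 70, 76, 80, 82, 81, 78, 81, 79, 102, 148, 165, 204, 179]
110 [72, 71, 70, 74, 73, 81, 81, 84, 79, 80, 78, 104, 149, 159, 203, 222]
112 [70, 72, 71, 70, 75, 79, 81, 83, 80, 78, 79, 90, 133, 147, 159, 184]
114 [71, 72, 71, 70, 74, 79, 99, 85, 81, 82, 100, 136, 153, 149, 154, 158]
116 [71, 71, 73, 73, 91, 131, 129, 129, 128, 132, 153, 152, 150, 151, 153, 148]
```

Run:
```python
from h import *
o=get_obs();T=R.from_rotvec(o['ee_rot']);print(T.as_matrix().round(3))
Rt=T*R.from_rotvec([0,-.04,0]);print(Rt.as_matrix().round(3)[:,1])
delta([.629,.199,.172],Rt)
```

```text
[[-0.665  0.22  -0.714]
 [ 0.147  0.975  0.164]
 [ 0.732  0.005 -0.681]]
[0.22  0.975 0.005]
shift [-0.373  0.015  0.505] turn [ 0.   -0.02 -0.  ] tcp tgt [0.6162 0.202  0.1587]
```

Emit:
{"op": "arm_command", "data": {"rows": [[[-0.2,0.01,0.25,0,-0.02,0,0],[-0.37,0.015,0.5,0,-0.02,0,0],[-0.37,0.015,0.5,0,-0.02,0,0],[-0.37,0.015,0.5,0,-0.02,0,0]]]}}

```text
clock: 11.75
tcp_pos: [0.6153, 0.2025, 0.1578]
ee_rot: [-0.259, -2.343, -0.112]
wrist_force: [-0.4, -1.0, -1.2]
grip_width: 0.0116
finger_force: 45.0
```

```bash
python3 v.py 6
python3 - <<'E'
from h import *
i=cv2.imread('pics/s6.png')
c=ld('s6');print(proj(c,[[.629,.199,.057]]))
E
```

```text
[ 0.082  0.942  0.816  0.255  2.132 -1.218] [-0.37071033 -0.97156005 -1.15034917] [-0.09327044 -0.54601204 -0.07286692]
pinch [0.62817783 0.19959484 0.171032  ] head -0.22126046264968308
-0.05 [[198.0, 173.0], [205.4, 259.5]] 0.085
0 [[199.8, 172.3], [211.4, 256.9]] 0.137
0.05 [[201.6, 171.5], [217.3, 254.0]] 0.191
0.1 [[203.3, 170.6], [223.1, 250.8]] 0.247
6 154 76 108 122
[[207.68710988 145.97873922]]
```

View pics/c6.png

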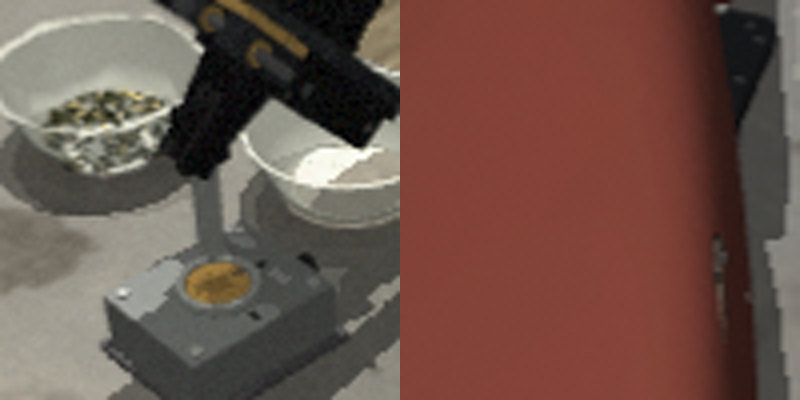

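The scene crop shows the tip at about (211,257), against a predicted (211,257). The collar is at (218,284), against a predicted (216,281). It is aligned to about 1 mm, so I'll descend in stages.

Emit:
{"op": "arm_command", "data": {"rows": [[[-0.06,-0.003,0.05,0,0,0,0],[-0.12,-0.003,0.11,0,0,0,0],[-0.18,-0.003,0.17,0,0,0,0],[-0.18,-0.003,0.17,0,0,0,0],[-0.18,-0.003,0.17,0,0,0,0]]]}}

```text
clock: 12.35
tcp_pos: [0.616, 0.2031, 0.1264]
ee_rot: [-0.257, -2.343, -0.111]
wrist_force: [0.7, -0.3, -2.0]
grip_width: 0.0117
finger_force: 45.0
```

Run:
```python
from h import *
o=get_obs();T=R.from_rotvec(o['ee_rot']);print(o['tcp_pos']-bot.pinch_z*T.as_matrix()[:,2],o['wrist_force'],o['wrist_torque'])
delta([.629,.199,.104],T)
```

```text
[0.62887946 0.20013501 0.13957222] [ 0.66443673 -0.27612549 -2.00745319] [-0.1937816  -0.76628559  0.09679973]
shift [-0.212 -0.01   0.207] turn [0. 0. 0.] tcp tgt [0.6161 0.2019 0.0908]
```

Emit:
{"op": "arm_command", "data": {"rows": [[[-0.05,-0.005,0.05,0,0,0,0],[-0.1,-0.005,0.1,0,0,0,0],[-0.1,-0.005,0.1,0,0,0,0],[-0.1,-0.005,0.1,0,0,0,0]]]}}

```text
clock: 12.75
tcp_pos: [0.6158, 0.2026, 0.1097]
ee_rot: [-0.257, -2.344, -0.111]
wrist_force: [0.9, -1.1, -1.9]
grip_width: 0.0117
finger_force: 45.0
```

Emit:
{"op": "arm_command", "data": {"rows": [[[-0.04,0,0.04,0,0,0,0],[-0.07,0,0.07,0,0,0,0],[-0.07,0,0.07,0,0,0,0],[-0.07,0,0.07,0,0,0,0]]]}}

```text
clock: 13.15
tcp_pos: [0.6159, 0.2027, 0.0981]
ee_rot: [-0.257, -2.344, -0.111]
wrist_force: [0.5, -0.1, -1.9]
grip_width: 0.0119
finger_force: 45.0
```

```bash
python3 v.py 7
```

```text
[ 0.082  1.001  0.833  0.243  2.058 -1.241] [ 0.5208465  -0.12094025 -1.85142798] [-0.1688669  -0.68006352  0.01490176]
pinch [0.62877598 0.19975408 0.11127409] head -0.2199340502379984
-0.05 [[197.0, 176.4], [203.4, 255.4]] 0.082
0 [[198.6, 175.6], [209.1, 252.8]] 0.136
0.05 [[200.3, 174.8], [214.8, 249.9]] 0.193
0.1 [[202.0, 173.9], [220.3, 246.7]] 0.252
7 157 94 108 122
```

View pics/c7.png

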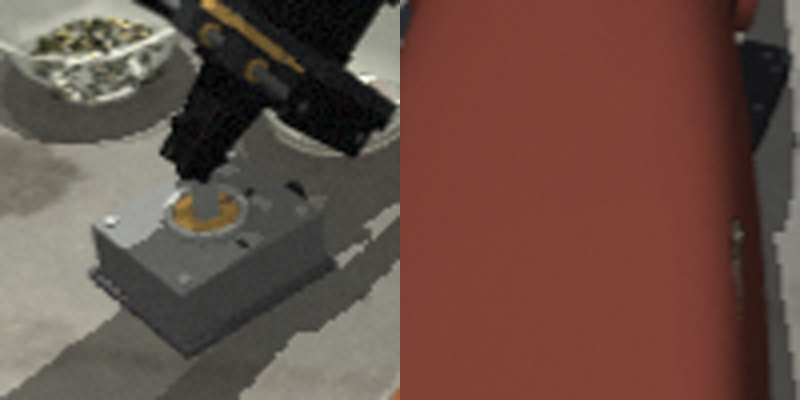

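The crop shows the shank inside the barrel, centred at about (206,210). I'll lower a few more millimetres and release.

Emit:
{"op": "arm_command", "data": {"rows": [[[-0.02,0,0.02,0,0,0,0],[-0.035,0,0.035,0,0,0,0],[-0.035,0,0.035,0,0,0,0],[-0.035,0,0.035,0,0,0,0]]]}}

```text
clock: 13.65
tcp_pos: [0.6159, 0.2028, 0.0922]
ee_rot: [-0.257, -2.344, -0.112]
wrist_force: [-0.0, 0.4, -1.3]
grip_width: 0.0121
finger_force: 45.0
```

Emit:
{"op": "arm_command", "data": {"rows": [[[0,0,0,0,0,0,0.3],[0,0,0,0,0,0,0.3],[0,0,0,0,0,0,0.6],[0,0,0,0,0,0,0.6],[0,0,0,0,0,0,0.6],[0,0,0,0,0,0,0.6],[0,0,0,0,0,0,0.6]]]}}

```text
clock: 14.35
tcp_pos: [0.616, 0.2028, 0.0924]
ee_rot: [-0.257, -2.344, -0.112]
wrist_force: [-0.5, 0.1, 0.3]
grip_width: 0.0501
finger_force: 0.0
```

Emit:
{"op": "arm_command", "data": {"rows": [[[0,0,-0.3,0,0,0,0.6],[0,0,-0.6,0,0,0,0.6],[0,0,-0.9,0,0,0,0.6],[0,0,-0.9,0,0,0,0.6],[0,0,-0.9,0,0,0,0.6]]]}}

```text
clock: 14.85
tcp_pos: [0.691, 0.1856, 0.1678]
ee_rot: [-0.257, -2.345, -0.112]
wrist_force: [-0.2, -0.0, -0.9]
grip_width: 0.0522
finger_force: 0.0
```

Run:
```python
from h import *
s=snap('scene','s8');w=snap('wrist','w8');o=get_obs();print(o['joint_positions'],o['tcp_pos'])
a=cv2.imread('pics/s8.png')[94:194,157:257];b=cv2.imread('pics/w8.png')
cv2.imwrite('pics/c8.png',np.hstack([cv2.resize(a,(400,400),interpolation=cv2.INTER_CUBIC),cv2.resize(b,(400,300)) if 0 else cv2.copyMakeBorder(cv2.resize(b,(400,300)),0,100,0,0,0)]))
delta([.629,.199,.104],tgt(-.22,0),.08)
```

```text
[ 0.05789143  1.20705122  0.35792183  0.27346162  2.32710106 -1.18452564] [0.68930572 0.18610683 0.16697983]
shift [ 0.352 -0.005  0.375] turn [ 0.001 -0.395  0.001] tcp tgt [0.629  0.199  0.1653]
```

View pics/c8.png

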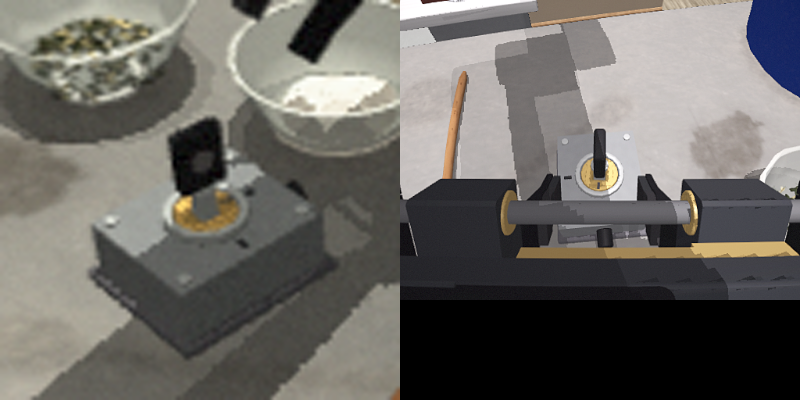

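The crop shows the key standing upright in the collar with the gripper clear of it. I've now viewed 11 pictures, one over the limit, so the rest goes by numbers only. Next I'll set the tool vertical above the key.

Emit:
{"op": "arm_command", "data": {"rows": [[[0.3,0,-0.2,0,0,0,0.6],[0.65,0,0.08,0,-0.07,0,0.6],[0.65,0,0.08,0,-0.14,0,0.6],[0.65,0,0.08,0,-0.21,0,0.6],[0.65,0,0.08,0,-0.28,0,0.6],[0.65,0,0.08,0,-0.35,0,0.6],[0.65,0,0.08,0,-0.395,0,0.6],[0.65,0,0.08,0,-0.395,0,0.6],[0.65,0,0.08,0,-0.395,0,0.6]]]}}

```text
clock: 15.85
tcp_pos: [0.6259, 0.1999, 0.2165]
ee_rot: [0.34, 3.12, 0.004]
wrist_force: [0.5, 0.8, 0.2]
grip_width: 0.0523
finger_force: 0.0
```

Run:
```python
from h import *
print(get_obs()['joint_positions']);delta([.629,.199,.106],tgt(-.22,0))
# pixel check of grip head in wrist cam: dark pixels near projected grip top
w=snap('wrist','w9');g=cv2.cvtColor(cv2.imread('pics/w9.png'),6)
P=[[.629,.199,.127],[.629,.199,.104]];q=proj(w,P);print(q)
u,v=q[0].astype(int)
for r in range(v-24,v+25,6): print(r,u-24,g[r,u-24:u+25:3].tolist())
```

```text
[ 0.18831909  0.29727682  1.44581227  0.00180495  1.39520741 -1.16542338]
shift [-0.024 -0.005  1.076] turn [0.001 0.001 0.001] tcp tgt [0.629  0.199  0.0873]
[[252.55187265 199.42450588]
 [252.58497889 191.62808459]]
175 228 [151, 147, 132, 144, 144, 143, 129, 12, 26, 31, 28, 20, 144, 131, 146, 136, 124]
181 228 [146, 144, 95, 142, 143, 148, 145, 15, 36, 35, 31, 17, 149, 147, 138, 137, 118]
187 228 [181, 146, 125, 141, 236, 229, 120, 16, 36, 32, 33, 22, 147, 235, 238, 223, 174]
193 228 [193, 180, 235, 150, 114, 227, 227, 8, 30, 35, 33, 15, 242, 239, 120, 244, 225]
199 228 [197, 197, 196, 198, 235, 255, 235, 11, 34, 33, 31, 15, 239, 255, 227, 199, 189]
205 228 [194, 194, 192, 192, 191, 193, 195, 11, 37, 33, 34, 15, 192, 190, 192, 191, 190]
211 228 [194, 193, 191, 192, 193, 193, 196, 18, 33, 34, 31, 23, 196, 192, 192, 192, 191]
217 228 [195, 193, 192, 193, 194, 192, 192, 196, 184, 203, 202, 213, 203, 189, 204, 202, 188]
223 228 [193, 190, 191, 190, 191, 203, 206, 207, 209, 208, 208, 207, 208, 208, 209, 207, 207]
```

The grip is aligned and centred to within about 1 mm. Descend and grip.

Emit:
{"op": "arm_command", "data": {"rows": [[[-0.02,0.003,0.4,0,0,0,0.6],[-0.02,0.003,0.8,0,0,0,0.6],[-0.02,0.003,1,0,0,0,0.6],[-0.02,0.003,1,0,0,0,0.6],[-0.02,0.003,1,0,0,0,0.6]]]}}

```text
clock: 16.4
tcp_pos: [0.633, 0.1989, 0.0967]
ee_rot: [0.345, 3.12, 0.005]
wrist_force: [0.9, 0.6, 0.5]
grip_width: 0.0523
finger_force: 0.0
```

Emit:
{"op": "arm_command", "data": {"rows": [[[0,0,0.05,0,0,0,0],[0,0,0.05,0,0,0,0],[0,0,0.05,0,0,0,0],[0,0,0.05,0,0,0,0],[0,0,0.05,0,0,0,0],[0,0,0.05,0,0,0,0],[0,0,0.05,0,0,0,0],[0,0,0.05,0,0,0,0]]], "squeeze": 20}}

```text
clock: 17.2
tcp_pos: [0.6332, 0.1993, 0.0915]
ee_rot: [0.344, 3.118, 0.005]
wrist_force: [-0.2, -0.1, 1.4]
grip_width: 0.0118
finger_force: 20.0
```

Emit:
{"op": "arm_command", "data": {"rows": [[[0,0,0,0,0,0,0],[0,0,0,0,0,0,0],[0,-0.005,0,0,0,0.07,0],[0,-0.01,0,0,0,0.14,0],[0,-0.015,0,0,0,0.21,0],[0,-0.02,0,0,0,0.28,0],[0.002,-0.024,0,0,0,0.35,0],[0.006,-0.028,0,0,0,0.42,0],[0.01,-0.032,0,0,0,0.49,0],[0.014,-0.036,0,0,0,0.56,0],[0.019,-0.039,0,0,0,0.63,0],[0.023,-0.041,0,0,0,0.7,0]]], "squeeze": 45}}

```text
clock: 18.4
tcp_pos: [0.6291, 0.1954, 0.0915]
ee_rot: [2.281, 2.159, 0.008]
wrist_force: [-1.2, 0.3, 4.5]
grip_width: 0.0117
finger_force: 45.0
```

Run:
```python
from h import *
o=get_obs();T=R.from_rotvec(o['ee_rot']).as_matrix();print(o['tcp_pos'],np.arctan2(-T[1,0],-T[0,0]),o['wrist_force'],o['wrist_torque'],o['joint_positions'])
```

```text
[0.62912073 0.19538025 0.09145073] -1.6254454278599386 [-1.18053575  0.29936663  4.51306036] [-0.08789753  0.43446705  0.10879948] [0.18034688 0.41079984 1.54518097 0.00241574 1.18061634 0.23408996]
```

Emit:
{"op": "arm_command", "data": {"rows": [[[0.003,-0.001,0,0,0,0.04,0],[0.005,-0.001,0,0,0,0.07,0],[0.005,-0.001,0,0,0,0.07,0],[0.005,-0.001,0,0,0,0.07,0]]]}}

```text
clock: 18.8
tcp_pos: [0.6287, 0.1956, 0.0915]
ee_rot: [2.421, 2.002, 0.007]
wrist_force: [-3.2, -1.1, 6.4]
grip_width: 0.0116
finger_force: 45.0
```

```bash
cat > st.py <<'E'
from h import *
o=get_obs();T=R.from_rotvec(o['ee_rot']).as_matrix();print(o['tcp_pos'],np.arctan2(-T[1,0],-T[0,0]),o['wrist_force'],o['wrist_torque'])
E
python3 st.py
```

```text
[0.62865111 0.1955944  0.09145166] -1.7598100284210112 [-3.16357433 -1.13560866  6.40867628] [-0.38860204  0.85160174  0.06417606]
```

Emit:
{"op": "arm_command", "data": {"rows": [[[0.002,0,0,0,0,0.03,0],[0.003,0,0,0,0,0.06,0],[0.003,0,0,0,0,0.06,0],[0.003,0,0,0,0,0.06,0]]]}}

```text
clock: 19.2
tcp_pos: [0.6283, 0.1958, 0.0915]
ee_rot: [-2.537, -1.853, -0.005]
wrist_force: [-4.5, -1.6, 7.0]
grip_width: 0.0118
finger_force: 45.0
```

```bash
python3 st.py
```

```text
[0.62828652 0.19575272 0.09145466] -1.879792501448923 [-4.54442234 -1.64295425  7.01477972] [-0.50224394  1.12438103  0.05668974]
```

Emit:
{"op": "arm_command", "data": {"rows": [[[0.002,0,0,0,0,0.03,0],[0.003,0,0,0,0,0.06,0],[0.003,0,0,0,0,0.06,0],[0.003,0,0,0,0,0.06,0]]]}}

```text
clock: 19.6
tcp_pos: [0.628, 0.1961, 0.0914]
ee_rot: [-2.642, -1.7, -0.003]
wrist_force: [-5.8, -2.2, 8.0]
grip_width: 0.0116
finger_force: 45.3
```

```bash
python3 st.py
python3 - <<'E'
from h import *
print(get_obs()['tau'])
# pointer/barrel look in scene: overlay numbers - mean colour around the rim by angle
s=snap('scene','s10');t=snap('top','t10')
for n,c in(('s10',s),('t10',t)):
    i=cv2.imread(f'pics/{n}.png')
    for k in range(0,360,30):
        a=np.radians(k);q=proj(c,[[.629+.016*np.cos(a),.199+.016*np.sin(a),.057]])[0];print(n,k,i[int(round(q[1])),int(round(q[0]))].tolist(),end=' ')
    print()
E
```

```text
[0.6279806  0.19608656 0.09143514] -1.9982617105535616 [-5.75060673 -2.1833037   8.00701263] [-0.60667533  1.36079314  0.65905214]
[ -0.52814232 -51.90639138 -36.067729     0.73068403  -2.4283994
   0.68671552]
s10 0 [50, 94, 120] s10 30 [6, 3, 5] s10 60 [79, 82, 81] s10 90 [47, 91, 117] s10 120 [49, 95, 118] s10 150 [48, 93, 119] s10 180 [50, 91, 116] s10 210 [50, 92, 118] s10 240 [50, 93, 117] s10 270 [48, 74, 92] s10 300 [41, 81, 107] s10 330 [48, 90, 112] 
t10 0 [23, 42, 51] t10 30 [10, 9, 8] t10 60 [8, 6, 6] t10 90 [18, 21, 33] t10 120 [27, 37, 42] t10 150 [30, 27, 26] t10 180 [26, 25, 22] t10 210 [34, 69, 87] t10 240 [41, 91, 117] t10 270 [41, 91, 116] t10 300 [41, 92, 118] t10 330 [32, 38, 41]
```

The torque rose sharply at heading -2.0, so the stop is reached. I'll ease slightly, release and retreat.

Emit:
{"op": "arm_command", "data": {"rows": [[[0,0,0,0,0,-0.025,0],[0,0,0,0,0,-0.025,0],[0,0,0,0,0,-0.025,0.3],[0,0,0,0,0,-0.025,0.6],[0,0,0,0,0,-0.025,0.6],[0,0,0,0,0,-0.025,0.6],[0,0,0,0,0,-0.025,0.6],[0,0,0,0,0,-0.025,0.6]]]}}

```text
clock: 20.5
tcp_pos: [0.6294, 0.1965, 0.091]
ee_rot: [2.6, 1.763, 0.009]
wrist_force: [0.3, 0.1, 0.3]
grip_width: 0.0491
finger_force: 0.0
```

Emit:
{"op": "arm_command", "data": {"rows": [[[0,0,-0.2,0,0,0,0.6],[0,0,-0.5,0,0,0,0.6],[0,0,-0.9,0,0,0,0.6],[0,0,-0.9,0,0,0,0.6],[0,0,-0.9,0,0,0,0.6],[0,0,-0.9,0,0,0,0.6]]]}}

```text
clock: 21.1
tcp_pos: [0.6282, 0.196, 0.198]
ee_rot: [-2.6, -1.763, -0.006]
wrist_force: [0.5, -0.0, 0.1]
grip_width: 0.0523
finger_force: 0.0
```

Run:
```python
from h import *
s=snap('scene','s11');w=snap('wrist','w11');print(get_obs()['wrist_force'])
C=np.array([.629,.199])
# unwrapped gold ring (z=.057) by angle: find pointer dark mark
for n,c in(('s11',s),('w11',w)):
    g=cv2.imread(f'pics/{n}.png');o=[]
    for k in range(0,360,10):
        a=np.radians(k);v=[]
        for r in(.014,.016,.018):
            q=proj(c,[[C[0]+r*np.cos(a),C[1]+r*np.sin(a),.057]])[0].astype(np.float32);v.append(int(cv2.getRectSubPix(g,(1,1),(float(q[0]),float(q[1])))[0,0,2]))
        o.append((k,v))
    print(n,o)
# grip silhouette (dark) min-area rect in wrist view
g=cv2.imread('pics/w11.png').max(2);q=proj(w,[[.629,.199,.127]])[0].astype(int);print(q)
m=(g<60).astype(np.uint8);m[int(250):]=0
nl,l,stt,ce=cv2.connectedComponentsWithStats(m);k=l[q[1],q[0]];print(k,stt[k]);
if k: print(cv2.minAreaRect(np.argwhere(l==k)[:,::-1].astype(np.float32)))
x=proj(w,[[.629,.199,.127],[.629-.018*np.sin(.38),.199-.018*np.cos(.38),.127],[.629,.199,.058]]);print(x)
```

```text
[-0.16329685  0.42997317 -0.38443419]
s11 [(0, [104, 114, 108]), (10, [82, 77, 72]), (20, [47, 37, 26]), (30, [29, 24, 18]), (40, [33, 21, 16]), (50, [58, 48, 36]), (60, [75, 78, 82]), (70, [75, 75, 83]), (80, [88, 102, 108]), (90, [110, 115, 119]), (100, [111, 120, 133]), (110, [107, 118, 122]), (120, [111, 117, 123]), (130, [114, 117, 115]), (140, [115, 115, 113]), (150, [114, 115, 114]), (160, [112, 113, 113]), (170, [111, 112, 115]), (180, [111, 111, 112]), (190, [112, 111, 111]), (200, [113, 113, 111]), (210, [109, 114, 113]), (220, [103, 111, 108]), (230, [108, 114, 112]), (240, [115, 112, 108]), (250, [111, 106, 105]), (260, [83, 81, 84]), (270, [77, 81, 87]), (280, [97, 108, 114]), (290, [109, 113, 111]), (300, [104, 108, 110]), (310, [96, 109, 115]), (320, [107, 112, 113]), (330, [114, 114, 113]), (340, [116, 116, 113]), (350, [116, 116, 113])]
w11 [(0, [138, 135, 134]), (10, [138, 131, 136]), (20, [139, 139, 135]), (30, [137, 135, 135]), (40, [126, 131, 139]), (50, [80, 201, 132]), (60, [4, 135, 248]), (70, [17, 104, 133]), (80, [9, 87, 127]), (90, [16, 65, 125]), (100, [11, 134, 141]), (110, [119, 140, 140]), (120, [114, 126, 137]), (130, [118, 137, 139]), (140, [131, 140, 140]), (150, [140, 141, 134]), (160, [139, 135, 134]), (170, [138, 134, 131]), (180, [140, 135, 133]), (190, [141, 139, 136]), (200, [136, 136, 138]), (210, [65, 139, 136]), (220, [21, 10, 76]), (230, [25, 24, 22]), (240, [22, 24, 22]), (250, [25, 23, 23]), (260, [23, 22, 21]), (270, [21, 43, 73]), (280, [148, 139, 127]), (290, [133, 136, 128]), (300, [135, 135, 131]), (310, [135, 137, 137]), (320, [135, 136, 135]), (330, [134, 135, 134]), (340, [133, 137, 135]), (350, [134, 137, 135])]
[255 198]
41 [246 162  20  55 831]
((253.94552612304688, 188.95545959472656), (54.42853546142578, 17.413150787353516), 84.2894058227539)
[[255.53434788 198.92076655]
 [255.47318984 221.78491407]
 [255.25312166 177.87468336]]
```

```bash
python3 -c "
from rig import bot
print(bot.close_job())"
```

```text
the job is handed in; nothing more can be done
None
```

I handed the job in at about 21 s of the 64 s, with the key standing upright in the switch and released; the pointer measures about 1.53 rad in the scene image, which puts it at the bar. I viewed 11 pictures, one over the limit of 10, and the hand-in call returned no verdict.

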